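# Release a tested bottle from the ratchet clamp of a cap-torque tester

### The arm

A 6-joint arm with a two-finger parallel gripper is mounted at the origin on a cart in front of the work surface, level with it; the furniture and walls round the work are solid. World frame = base frame: x ahead of the robot, y to its left, z up, the work surface at z = 0. Lengths are in mm, angles in degrees, forces in N, time in s.
With the tool pointing down it reaches from about 350 to 850 mm from the base axis. Payload 8.1 kg.
Tool frame: the origin (TCP) lies midway between the tips of the shut fingers; the grasp point (between the pads) lies 19 mm behind it; y points along the fingers, x is the direction in which the jaws open and shut, and the axes are right-handed (so a half turn about y gives the same grasp; the last joint's range is limited). The gripper opens to 85 mm and grips with 20 to 120 N. Pads are 22 mm wide; open, the fingers measure 114 mm over their backs; the gripper's body (76 mm by 85 mm) begins 54 mm behind the grasp point. The pads swing forward as they close: fully open they stand 13 mm farther back than shut.
Start: joints at [64.836, 7.471, 85.268, -0, 87.261, -4.893], TCP at [207.858, 562.85, 231.292] pointing down, gripper open.
Joint ranges: [-169.43, 169.43], [-51.17, 129.36], [1.28, 143.12], [-76.62, 256.62], [0, 156.53], [-152.29, 152.29]. Speed limits (degrees/s): [136.94, 136.94, 159.86, 180, 180, 180].

### API

Orientations are given as [roll, pitch, yaw] about the fixed x, y, z axes, in that order (R = Rz(yaw) Ry(pitch) Rx(roll)).
In Python, from bench import r gives the robot as it stands.
- The arm moves only by the tool move_arm, never from a script. Its arguments are lists of equal length, an entry for each row: "linear": the shift along the tool's x, y, z normalised to -1 to 1, where 1 is 300 mm, a list of three; "twist": the turn, a rotation vector about the tool's x, y, z normalised to -1 to 1, where 1 is pi/2 rad, a list of three; "hand": the opening, from -1 (shut) to 1 (fully open). A call has 1 to 12 rows; each row is the pose to reach, as a shift and turn from the pose measured when the call began, along the tool's axes at that moment; what a row does not reach only later rows make up. A row lasts 1/12 s, in which the tool goes at most 41.7 mm and 7.16 degrees, less where a joint would pass 70% of its speed; a pose out of reach is approached as far as the arm can. A call with a number of a shift or a turn outside -1 to 1 is refused whole. A call with a gripper value outside its range is refused whole. The fingers move at their own pace and stop on an object; "force" is the grip in N (left out, the last holds). Time passes only in rows, so rows that repeat a pose let the fingers close. It gives the time, the measured TCP pose, the force and the opening at its end, in the units of the state.
- r.sense(): the state, without advancing time (a new reading comes with each control period).
- r.snapshot(name): name is "side" or "top" or "wrist"; returns a dict with "frame" (400x640x3 uint8, red, green, blue), "range_z" (400x640 float32, mm along the optical axis (not along the pixel's ray), 0 where there is no reading), "intrinsics" (3x3 intrinsics, pixels), "R" (3x3) and "t" (3): a world point X has camera coordinates R X + t; the wrist camera has in their place "hand_eye" (4x4, takes a point from camera to tool coordinates, whose origin is the TCP and whose axes are the tool frame's). Camera axes: x right, y down, z forward; pixel columns grow to the right and rows downward; lengths in mm; the calibration is good to about 2 mm. A picture is of the moment at which its call begins: read the wrist's pose just before it.
- r.hand_in(): hands the job in, once; it reports no verdict.
The state is a dict: "time": time; "joint_pos": joint angles; "qd": joint speeds; "joint_efforts": joint torques, N m; "tool_pos": TCP position; "tcp_rot": TCP orientation; "ft_force": force on the tool from outside, world axes, zero at the start; "wrist_torque": the same for the moment, N m; "finger_gap": finger opening in mm.
Only numpy, scipy, OpenCV 4.12 (cv2) and the standard library are available. Lean on these libraries where they do the work, as an engineer would, in place of code of your own. Each camera call takes 0.05 s, during which the arm holds its last target. There are 200 camera calls.

### The job

The water bottle is still gripped in the ratchet clamp of the cap-torque tester. By the pawl's finger post, draw the clamp just enough tighter to take the load off the tooth (without crushing the bottle or wrenching the pawl out under load), pull the pawl clear of the wheel, ease the sprung lever all the way back to its open stop without letting it fly, and let the pawl drop in again. Then lift the bottle out and set it down gently, upright, on the free place of the metal tray, without disturbing the other bottle or the timer.

Things in the scene. Friction and masses are not known exactly. Their poses are not given: they have to be found in the camera images.
- hub (a point): Centre of the ratchet wheel, at its top face, 58 mm above the cabinet top: the upright axis of wheel and lever. The tester is a white 215 x 200 x 48 mm box, fixed. Its frame's x points away from the readout side to the bottle table, z up.
- finger_post (a point): Upright round steel post on the pawl, 14 mm thick, free from 69 to 113 mm above the cabinet top; this point is on its axis at 98 mm. 84 mm from the hub axis. Pawl, lever and bolts below it lie under 80 mm. The pawl is pivoted on the lever 36 mm counterclockwise of the post (from above); pulled outward from the hub the post lifts the pawl, against a spring of 5 to 8 N.
- lever (a joint): Angle of lever, jaw and pawl about the hub (rad). 0 = open stop, about 0.6 = clamped; grows counterclockwise from above (tighter). A return spring (about 0.3 N m) and the jaw's sprung pad (2 N/mm, 75 mm from the hub, unknown squeeze at the start) drive it clockwise; only the pawl on a tooth holds it.
- pawl (a joint): Angle of the pawl on the lever (rad). 0 = down in the teeth; from about 0.11 (post 4 mm outward) the nose is clear of the 4 mm deep teeth; 0.25 (9 mm) = its stop. The tooth hooks the loaded nose: it comes out with no more than its spring force only while the lever is drawn far enough tighter, by an amount to be felt. Teeth are 12 degrees apart.
- ratchet_wheel: Fixed steel ratchet wheel, 114 mm across, 8 mm thick, 30 saw teeth on its rim; origin on the hub axis at the height of the cabinet top. At rest the pawl bears on a tooth with 10 to 20 N; it must not be pulled out of its seat under more than 26 N.
- jaw_pad: Rubber-faced sprung pad on the end of the lever's jaw arm, 28 x 36 mm, presses on the bottle at about 80 mm height. Origin 24 mm behind its face, 75 mm from the hub axis. The bottle buckles when it is pressed with more than 16 N.
- bottle_mid (a point): Centre, half-way up, of the clamped PET water bottle: 63 mm thick, 219 mm tall (body to 140 mm, then a neck and cap 30 mm thick from 140 to 218 mm above its foot; grip it there). It stands on the tester's rubber table, its foot 54 mm above the cabinet top, between pad and vee-shaped back stop (117 mm high).
- tray_free_place (a point): Middle of the free place of the metal tray (215 x 106 mm, walls 16 mm high and 3 mm thick), on its inner floor 3 mm above the cabinet top. Tray's long side lies along x; the other bottle stands 100 mm behind this point.
- tested_bottle: The other, equal water bottle, already standing in the tray (63 mm thick, 219 mm tall); origin at its foot. Leave it.
- timer: White mechanical timer with a dark dial, 64 x 64 x 48 mm, standing near the front edge; origin at its foot. Leave it.
Not all that is in view belongs to the job. Leave any green look-alike of the part that bears bottle_mid alone.

How it is judged:
By the outcome, as a careful person would: the job done as asked, in the order asked, and still so for the second after the job is handed in, with the robot touching nothing.
It also fails if it takes over 58 s, if anything falls off the work surface, if the arm or the gripper's body presses on something with over 40 N, if the wrist force passes 120 N, or if a joint passes its speed limit or range.

## Working session

There is one attempt and no reset: what is moved stays moved. The work goes in short steps, Python scripts to look and compute and a tool call to move; the robot and the scene stay as the last step left them, time stands still between calls to the robot, and variables do not carry over. Pictures are saved under pics/ and viewed, on a budget of 10 in all, crops included, one or two more only if the job needs it, and the job is handed in when it is done.

Besides the shell and the picture viewer there is one more tool, called by a JSON object that holds its "method" and its "body". move_arm: Moves the arm, as the interface text tells. Scaled input: -1 to 1 covers 300 mm each way for a shift and pi/2 rad each way for a turn. Its arguments: {"type":"object","properties":{"linear":{"type":"array","items":{"type":"array","items":{"type":"number","minimum":-1,"maximum":1}}},"twist":{"type":"array","items":{"type":"array","items":{"type":"number","minimum":-1,"maximum":1}}},"hand":{"type":"array","items":{"type":"number"}},"force":{"type":"number"}},"required":["linear","twist","hand"]}

```bash
ls; mkdir -p pics; cat > h.py <<'E'
import numpy as np, cv2
from bench import r
def grab(n):
    s=r.sense(); d=r.snapshot(n); d['s']=s
    np.savez(f'{n}.npz',frame=d['frame'],z=d['range_z'],K=d['intrinsics'],**({'R':d['R'],'t':d['t']} if 'R' in d else {'he':d['hand_eye'],'p':s['tool_pos'],'rot':s['tcp_rot']}))
    return d
def cloud(n):
    d=np.load(f'{n}.npz'); z=d['z']; K=d['K']; v,u=np.mgrid[:z.shape[0],:z.shape[1]]
    P=np.stack([(u-K[0,2])/K[0,0]*z,(v-K[1,2])/K[1,1]*z,z],-1)
    if 'R' in d: W=(P-d['t'])@d['R']
    else:
        from scipy.spatial.transform import Rotation as Ro
        T=d['he']; W=(P@T[:3,:3].T+T[:3,3])@Ro.from_euler('xyz',d['rot'],degrees=True).as_matrix().T+d['p']
    W[z==0]=np.nan
    return d['frame'],W
E
python3 - <<'E'
from h import *
for n in('side','top'):
    d=grab(n); cv2.imwrite(f'pics/{n}0.png',d['frame'][:,:,::-1])
print(r.sense())
E
```

```text
pics
{'time': 0.1, 'joint_pos': array([ 6.48356518e+01,  7.51233168e+00,  8.53244800e+01, -1.87452311e-03,
        8.72589752e+01, -4.89344862e+00]), 'qd': array([ 0.04900975, -0.06753056, -0.19530317, -0.04125299, -0.09035644,
       -0.00487552]), 'joint_efforts': array([ 8.50662927e-04, -5.70952249e+01, -5.01939583e+01, -2.66143270e-04,
        8.27051030e-03, -8.91711665e-07]), 'tool_pos': array([207.65991023, 562.39477731, 230.31933475]), 'tcp_rot': array([-89.99369449,   0.09559747,  69.72919689]), 'ft_force': array([-0.28304322, -0.26534352, -0.31236631]), 'wrist_torque': array([-0.01388161,  0.02500439,  0.03651051]), 'finger_gap': 85.40234942622311}
```

View pics/side0.png

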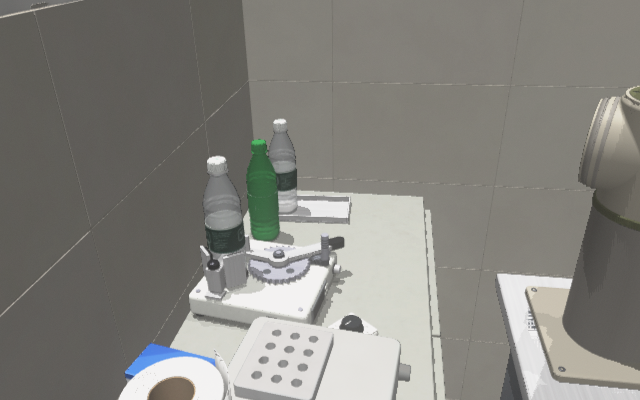

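View pics/top0.png

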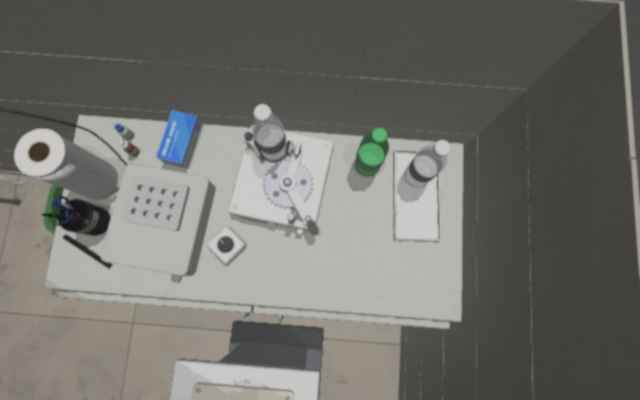

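The side view shows the tester with its clamped clear bottle at about (222,220), the finger post at about (325,245), the green decoy at (262,190) and the tray with the second bottle at (300,205). In the top view the hub is at (287,183), the post area at (300,220), the cap at (263,112), the tray at (416,195) and the timer at (226,245).

```bash
python3 - <<'E'
from h import *
f,W=cloud('top'); g,S=cloud('side')
for n,(u,v) in dict(hub=(287,183),cap=(263,112),cap2=(441,148),green=(380,135),timer=(226,245),tc1=(395,152),tc2=(437,152),tc3=(438,240),tc4=(395,240),freefl=(416,215),knob=(312,227),table=(340,260),base=(245,390)).items(): print('top',n,W[v,u].round(0))
for n,(u,v) in dict(hub=(278,255),post=(325,240),cap=(217,162),knob=(337,243),cap2=(280,124)).items(): print('side',n,S[v,u].round(0))
a=np.concatenate([W.reshape(-1,3),]); b=S.reshape(-1,3)
hub=W[183,287]
for nm,q in(('top',a),('side',b)):
    m=(np.hypot(*(q[:,:2]-hub[:2]).T)<125)&(q[:,2]>84)&(q[:,2]<125)&(q[:,0]<hub[0]+0)
    p=q[m]; print(nm,len(p)); print(p[np.argsort(p[:,1])].round(0)[:60:1].tolist())
cv2.imwrite('pics/topc.png',cv2.resize(f[90:270,210:450,::-1],None,fx=3.3,fy=3.3,interpolation=cv2.INTER_CUBIC))
cv2.imwrite('pics/sidec.png',cv2.resize(g[150:330,180:360,::-1],None,fx=3.3,fy=3.3,interpolation=cv2.INTER_CUBIC))
E
```

```text
top hub [549. -57.  81.]
top cap [632. -19. 275.]
top cap2 [ 607. -354.  226.]
top green [ 624. -238.  224.]
top timer [406.  68.  45.]
top tc1 [ 659. -302.   16.]
top tc2 [ 599. -348.  222.]
top tc3 [ 457. -410.   12.]
top tc4 [ 451. -313.    0.]
top freefl [ 513. -359.    5.]
top knob [ 456. -120.   78.]
top table [ 395. -188.    1.]
top base [104.  -3.  14.]
side hub [552. -48.  77.]
side post [469. -67. 104.]
side cap [628.  -5. 273.]
side knob [ 453. -112.   71.]
side cap2 [ 605. -341.  219.]
top 45
[[467.0, -79.0, 103.0], [472.0, -79.0, 111.0], [469.0, -79.0, 105.0], [474.0, -79.0, 113.0], [467.0, -78.0, 87.0], [467.0, -77.0, 115.0], [470.0, -77.0, 113.0], [466.0, -77.0, 106.0], [472.0, -77.0, 113.0], [474.0, -77.0, 113.0], [476.0, -77.0, 115.0], [466.0, -76.0, 96.0], [467.0, -75.0, 117.0], [465.0, -75.0, 113.0], [469.0, -75.0, 114.0], [471.0, -75.0, 116.0], [473.0, -75.0, 116.0], [465.0, -75.0, 100.0], [476.0, -74.0, 113.0], [464.0, -74.0, 91.0], [465.0, -73.0, 114.0], [467.0, -73.0, 116.0], [464.0, -73.0, 106.0], [469.0, -73.0, 114.0], [471.0, -73.0, 113.0], [475.0, -73.0, 11
[... 1106 characters left out ...]
12.0], [477.0, -70.0, 89.0], [464.0, -70.0, 92.0], [466.0, -70.0, 109.0], [476.0, -69.0, 108.0], [476.0, -69.0, 112.0], [468.0, -69.0, 96.0], [477.0, -69.0, 87.0], [466.0, -69.0, 105.0], [477.0, -69.0, 85.0], [466.0, -69.0, 90.0], [466.0, -69.0, 92.0], [471.0, -69.0, 111.0], [464.0, -69.0, 88.0], [467.0, -69.0, 105.0], [474.0, -69.0, 111.0], [465.0, -68.0, 111.0], [467.0, -68.0, 86.0], [466.0, -68.0, 99.0], [469.0, -68.0, 97.0], [476.0, -68.0, 102.0], [476.0, -68.0, 107.0], [464.0, -68.0, 95.0], [475.0, -68.0, 98.0], [476.0, -68.0, 92.0], [473.0, -68.0, 94.0], [466.0, -68.0, 97.0], [467.0, -68.0, 95.0], [476.0, -68.0, 105.0], [466.0, -68.0, 87.0], [476.0, -68.0, 99.0], [467.0, -68.0, 104.0]]
```

View pics/topc.png

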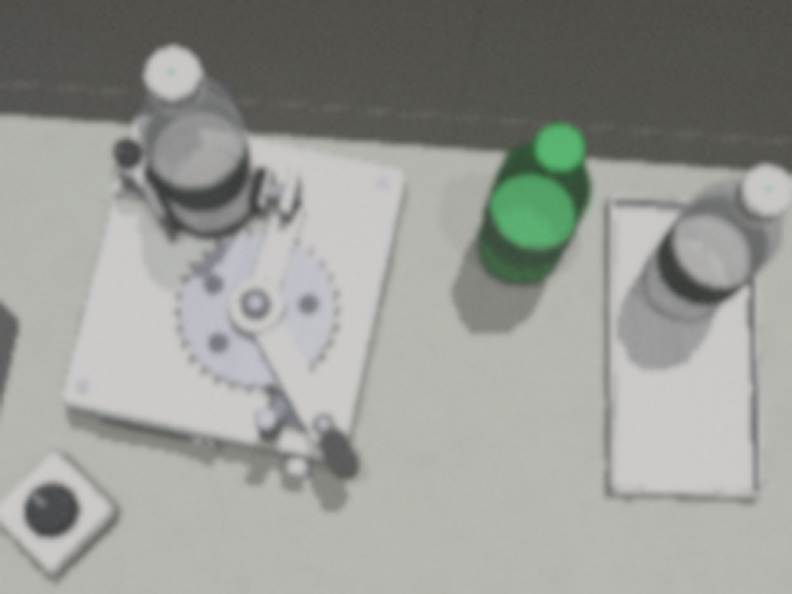

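View pics/sidec.png

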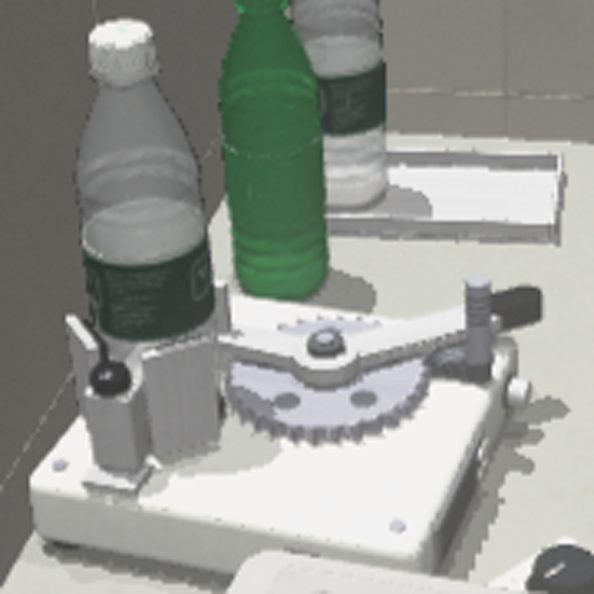

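The top crop shows the post at about (270,410), with the pawl pivot bolt beside it on the lever at (323,425) and the jaw arm running up to the bottle at (200,170). The side crop shows the post standing free at (478,310), with the lever and black knob behind it.

```bash
python3 - <<'E'
from h import *
f,W=cloud('top'); g,S=cloud('side')
A=W.reshape(-1,3);B=S.reshape(-1,3); Ca=f.reshape(-1,3).astype(int); Cb=g.reshape(-1,3).astype(int)
def box(q,c,r,z0,z1): return (np.hypot(q[:,0]-c[0],q[:,1]-c[1])<r)&(q[:,2]>z0)&(q[:,2]<z1)
def rep(n,c,r,z0,z1):
    for nm,q in(('t',A),('s',B)):
        p=q[box(q,c,r,z0,z1)]
        if len(p)>3:
            (x,y),R=cv2.minEnclosingCircle(p[:,:2].astype(np.float32)); print(n,nm,len(p),'mec',round(x,1),round(y,1),round(R,1),'med',np.median(p,0).round(1))
rep('post',(471,-72),15,107,118); rep('bolt',(551,-55),16,76,90); rep('wheel',(551,-55),75,52,63)
rep('cap',(630,-12),40,262,280); rep('cap2',(606,-348),40,210,228); rep('green',(620,-235),45,205,235); rep('timer',(406,68),50,38,55)
# tray rim & floor
for nm,q in(('t',A),('s',B)):
    m=(q[:,0]>420)&(q[:,0]<700)&(q[:,1]<-280)&(q[:,1]>-440)&(q[:,2]>11)&(q[:,2]<20)
    p=q[m]; print('tray',nm,len(p),np.percentile(p[:,:2],[1,50,99],axis=0).round(0).tolist(),cv2.minAreaRect(p[:,:2].astype(np.float32)))
# bottle bodies
rep('b2 body',(606,-350),45,60,140); rep('b1 body',(625,-10),45,130,190)
E
```

```text
post t 35 mec 471.1 -72.6 6.8 med [471.1 -72.6 113.7]
post s 38 mec 471.0 -69.8 7.4 med [470.7 -69.5 111.4]
bolt t 72 mec 550.4 -54.4 13.4 med [552.7 -56.   80. ]
bolt s 53 mec 555.3 -54.3 11.7 med [552.3 -53.9  77.4]
wheel t 1400 mec 550.9 -54.5 74.7 med [550.7 -46.2  59.1]
wheel s 1341 mec 545.2 -52.6 70.5 med [545.3 -39.3  56.9]
cap t 261 mec 633.2 -16.9 15.9 med [631.1 -18.1 274.9]
cap s 231 mec 633.5 -14.8 16.3 med [631.3  -7.9 271.3]
cap2 t 240 mec 609.3 -356.4 15.6 med [ 607.4 -354.8  223.7]
cap2 s 116 mec 610.0 -353.1 17.8 med [ 608.  -346.4  219.5]
green t 233 mec 626.3 -236.8 16.0 med [ 623.9 -236.   220.9]
green s 162 mec 628.4 -234.9 17.7 med [ 624.6 -226.1  215.2]
timer t 178 mec 409.1 72.6 16.8 med [408.6  71.3  48.2]
timer s 285 mec 408.7 73.8 17.2 med [407.8  77.7  45.9]
tray t 345 [[454.0, -413.0], [547.0, -347.0], [669.0, -300.0]] ((563.1380004882812, -357.2861633300781), (216.1764678955078, 106.90328979492188), 2.570453405380249)
tray s 308 [[454.0, -414.0], [541.0, -327.0], [615.0, -301.0]] ((535.9874877929688, -357.05059814453125), (161.6689453125, 114.1541976928711), 2.9211907386779785)
b2 body t 362 mec 607.3 -354.6 31.8 med [ 585.3 -337.9  107.2]
b2 body s 700 mec 607.7 -351.7 31.6 med [ 596.6 -329.9  103.7]
b1 body t 308 mec 628.9 -18.9 31.7 med [607.6 -28.8 163.8]
b1 body s 1233 mec 632.8 -12.8 32.2 med [623.   10.2 161.2]
```

```bash
cat > m.py <<'E'
from h import *; import sys
from scipy.spatial.transform import Rotation as Ro
# usage: m.py x y z yaw -> normalised shift and turn from the pose as measured
s=r.sense(); R=Ro.from_euler('xyz',s['tcp_rot'],degrees=True)
x,y,z,w=map(float,sys.argv[1:5])
G=Ro.from_euler('xyz',[-90,0,w],degrees=True)
print('t',round(s['time'],2),'lin',((R.inv().apply(np.array([x,y,z])-s['tool_pos']))/300).round(4),'tw',((R.inv()*G).as_rotvec()/(np.pi/2)).round(4))
print(s['tool_pos'].round(2),s['tcp_rot'].round(2),'F',s['ft_force'].round(2),'j',s['joint_pos'].round(1),'gap',round(s['finger_gap'],1))
E
python3 m.py 340 245 230 -4
```

```text
t 0.1 lin [-0.8396  0.0024 -0.7804] tw [ 6.000e-04  8.192e-01 -1.000e-03]
[207.66 562.39 230.32] [-89.99   0.1   69.73] F [-0.28 -0.27 -0.31] j [64.8  7.5 85.3 -0.  87.3 -4.9] gap 85.4
```

{"method": "move_arm", "body": {"linear": [[-0.837, 0, -0.777], [-0.837, 0, -0.777], [-0.837, 0, -0.777], [-0.837, 0, -0.777], [-0.837, 0, -0.777], [-0.837, 0, -0.777], [-0.837, 0, -0.777], [-0.837, 0, -0.777], [-0.837, 0, -0.777], [-0.837, 0, -0.777], [-0.837, 0, -0.777], [-0.837, 0, -0.777]], "twist": [[0, 0.82, 0], [0, 0.82, 0], [0, 0.82, 0], [0, 0.82, 0], [0, 0.82, 0], [0, 0.82, 0], [0, 0.82, 0], [0, 0.82, 0], [0, 0.82, 0], [0, 0.82, 0], [0, 0.82, 0], [0, 0.82, 0]], "hand": [1, 1, 1, 1, 1, 1, 1, 1, 1, 1, 1, 1]}}

```text
time: 1.1
tool_pos: [339.4, 245.5, 230.4]
tcp_rot: [-90.1, 0.1, -4.3]
ft_force: [0.4, 0.4, -0.5]
finger_gap: 85.5
```

```bash
python3 m.py 471 -71 200 -78
```

```text
t 1.1 lin [ 0.516   0.1027 -1.0194] tw [1.400e-03 8.194e-01 2.000e-04]
[339.36 245.51 230.44] [-9.01e+01  6.00e-02 -4.26e+00] F [ 0.39  0.41 -0.47] j [ 2.890e+01 -2.170e+01  1.121e+02 -1.000e-01  8.970e+01  3.320e+01] gap 85.5
```

{"method": "move_arm", "body": {"linear": [[0.516, 0.1, -1], [0.516, 0.1, -1], [0.516, 0.1, -1], [0.516, 0.1, -1], [0.516, 0.1, -1], [0.516, 0.1, -1], [0.516, 0.1, -1], [0.516, 0.1, -1], [0.516, 0.1, -1], [0.516, 0.1, -1], [0.516, 0.1, -1], [0.516, 0.1, -1]], "twist": [[0, 0.82, 0], [0, 0.82, 0], [0, 0.82, 0], [0, 0.82, 0], [0, 0.82, 0], [0, 0.82, 0], [0, 0.82, 0], [0, 0.82, 0], [0, 0.82, 0], [0, 0.82, 0], [0, 0.82, 0], [0, 0.82, 0]], "hand": [-0.3, -0.3, -0.3, -0.3, -0.3, -0.3, -0.3, -0.3, -0.3, -0.3, -0.3, -0.3]}}

```text
time: 2.1
tool_pos: [471.2, -65.3, 200.2]
tcp_rot: [-90.1, -0.0, -78.1]
ft_force: [0.2, 0.1, -0.3]
finger_gap: 29.8
```

```bash
python3 m.py 471 -71 130 -78; python3 - <<'E'
from h import *
d=grab('wrist'); f,W=cloud('wrist'); q=W.reshape(-1,3)
for c,rr,z0,z1,n in(((471,-71),16,106,118,'post'),((552,-54),16,74,85,'bolt'),((552,-54),75,53,63,'wheel')):
    p=q[(np.hypot(q[:,0]-c[0],q[:,1]-c[1])<rr)&(q[:,2]>z0)&(q[:,2]<z1)]
    print(n,len(p),cv2.minEnclosingCircle(p[:,:2].astype(np.float32)) if len(p) else '',np.median(p,0) if len(p) else '')
cv2.imwrite('pics/w1.png',d['frame'][:,:,::-1])
E
```

```text
t 2.1 lin [ 0.0181  0.2342 -0.0041] tw [ 0.0016 -0.0009  0.0005]
[471.25 -65.33 200.25] [-9.014e+01 -5.000e-02 -7.808e+01] F [ 0.22  0.08 -0.35] j [-1.400e+01 -1.110e+01  1.067e+02 -1.000e-01  8.450e+01  6.410e+01] gap 29.8
post 294 ((471.2850036621094, -73.7210693359375), 7.101917266845703) [472.33629902 -73.29367859 112.1767989 ]
bolt 606 ((553.2996826171875, -57.41208267211914), 10.25907039642334) [553.36879182 -57.34563801  77.73133326]
wheel 10775 ((546.063720703125, -45.24272918701172), 74.14359283447266) [556.49736019 -46.4509737   57.51847414]
```

View pics/w1.png

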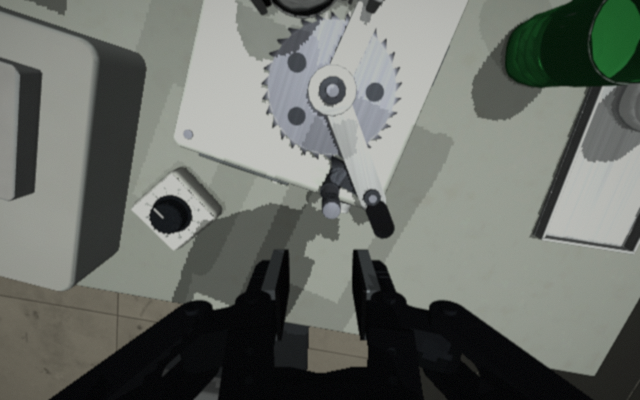

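The wrist view shows the post at (332,210), with free space on both sides of it for the fingers. The lever and pivot are to its right at (375,200), and the timer is at (175,210). The post's distance from the hub comes out at 83.6 mm, against 84 mm given.

{"method": "move_arm", "body": {"linear": [[0.024, 0.12, -0.005], [0.024, 0.24, -0.005], [0.024, 0.31, -0.005], [0.024, 0.36, -0.005], [0.024, 0.39, -0.005], [0.024, 0.39, -0.005], [0.024, 0.39, -0.005]], "twist": [[0, 0, 0], [0, 0, 0], [0, 0, 0], [0, 0, 0], [0, 0, 0], [0, 0, 0], [0, 0, 0]], "hand": [-0.3, -0.3, -0.3, -0.3, -0.3, -0.3, -0.3], "force": 20}}

```text
time: 2.73
tool_pos: [471.2, -72.3, 83.7]
tcp_rot: [-90.1, -0.1, -77.8]
ft_force: [0.5, -0.5, 1.3]
finger_gap: 29.6
```

```bash
python3 m.py 471.2 -72.7 83 -78.4;python3 - <<'E'
from h import *
d=grab('wrist'); f,W=cloud('wrist'); q=W.reshape(-1,3)
p=q[(np.hypot(q[:,0]-471,q[:,1]+73)<16)&(q[:,2]>106)&(q[:,2]<118)]
print(len(p),cv2.minEnclosingCircle(p[:,:2].astype(np.float32)) if len(p) else '')
cv2.imwrite('pics/w2.png',d['frame'][:,:,::-1])
E
```

```text
t 2.73 lin [ 0.0012  0.0024 -0.0002] tw [0.0015 0.0069 0.0006]
[471.19 -72.34  83.72] [-9.014e+01 -5.000e-02 -7.778e+01] F [ 0.54 -0.53  1.33] j [-1.480e+01 -4.500e+00  1.134e+02 -1.000e-01  7.120e+01  6.300e+01] gap 29.6
1215 ((471.06103515625, -72.9557113647461), 15.983722686767578)
```

View pics/w2.png

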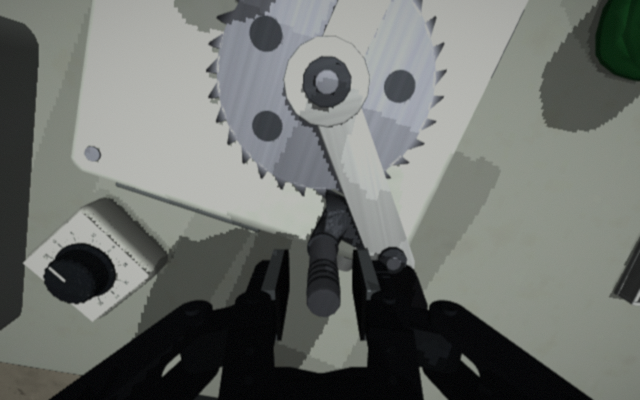

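The post is at (322,300), centred between the pads at x 283 and 362. Closing gently.

{"method": "move_arm", "body": {"linear": [[0.001, 0, 0], [0.001, 0, 0], [0.001, 0, 0], [0.001, 0, 0]], "twist": [[0, 0, 0], [0, 0, 0], [0, 0, 0], [0, 0, 0]], "hand": [-0.45, -0.55, -0.63, -0.63], "force": 20}}

```text
time: 3.12
tool_pos: [472.5, -73.0, 85.4]
tcp_rot: [-90.0, -0.1, -77.8]
ft_force: [0.9, 0.7, 0.1]
finger_gap: 15.9
```

```bash
python3 m.py 471.2 -72.7 83 -78.4
```

```text
t 3.12 lin [-0.002   0.0078 -0.004 ] tw [-0.0002  0.0067  0.0015]
[472.51 -73.04  85.35] [-89.98  -0.13 -77.8 ] F [0.89 0.72 0.08] j [-1.480e+01 -4.600e+00  1.133e+02 -1.000e-01  7.120e+01  6.300e+01] gap 15.9
```

{"method": "move_arm", "body": {"linear": [[0, 0, 0], [0, 0, 0], [0, 0, 0], [0, 0, 0]], "twist": [[0, 0, 0], [0, 0, 0], [0, 0, 0], [0, 0, 0]], "hand": [-0.67, -0.69, -0.72, -0.72], "force": 30}}

```text
time: 3.45
tool_pos: [472.7, -73.4, 85.6]
tcp_rot: [-90.0, -0.2, -77.8]
ft_force: [-0.2, -2.6, 2.5]
finger_gap: 12.9
```

```bash
python3 m.py 471.2 -72.7 83 -78.4
```

```text
t 3.45 lin [-0.0032  0.0088 -0.0043] tw [-0.0004  0.0066  0.0018]
[472.65 -73.35  85.64] [-89.97  -0.17 -77.8 ] F [-0.22 -2.59  2.46] j [-1.490e+01 -4.600e+00  1.133e+02 -1.000e-01  7.120e+01  6.300e+01] gap 12.9
```

{"method": "move_arm", "body": {"linear": [[0, 0, 0], [0, 0, 0], [0, 0, 0], [0, 0, 0]], "twist": [[0, 0, 0], [0, 0, 0], [0, 0, 0], [0, 0, 0]], "hand": [-1, -1, -1, -1], "force": 40}}

```text
time: 3.78
tool_pos: [472.6, -73.4, 85.6]
tcp_rot: [-90.0, -0.2, -77.8]
ft_force: [-0.7, -1.7, 1.7]
finger_gap: 12.8
```

```bash
cat > f.py <<'E'
from h import *; import sys
# force and position of TCP in tangential(tighter)/outward axes about hub
s=r.sense(); H=np.array([552.6,-56.0]); p=s['tool_pos'][:2]-H; u=p/np.hypot(*p); t=np.array([-u[1],u[0]]); f=s['ft_force'][:2]
print('t %.2f r %.2f ang %.3f z %.2f yaw %.2f | Ft(on tool,+tighter) %.2f Fr(on tool,+out) %.2f Fz %.2f gap %.1f'%(s['time'],np.hypot(*p),np.degrees(np.arctan2(p[1],p[0]))%360,s['tool_pos'][2],s['tcp_rot'][2],f@t,f@u,s['ft_force'][2],s['finger_gap']), 'rot',s['tcp_rot'].round(2))
E
python3 f.py
```

```text
t 3.78 r 81.83 ang 192.242 z 85.63 yaw -77.80 | Ft(on tool,+tighter) 1.51 Fr(on tool,+out) 1.09 Fz 1.66 gap 12.8 rot [-89.97  -0.16 -77.8 ]
```

{"method": "move_arm", "body": {"linear": [[0.0015, 0, 0], [0.003, 0, 0], [0.003, 0, 0]], "twist": [[0, 0, 0], [0, 0, 0], [0, 0, 0]], "hand": [-1, -1, -1]}}

```text
time: 4.03
tool_pos: [472.7, -73.7, 85.7]
tcp_rot: [-90.0, -0.1, -77.8]
ft_force: [-1.4, 3.7, 5.1]
finger_gap: 12.5
```

```bash
python3 f.py
```

```text
t 4.03 r 81.82 ang 192.493 z 85.67 yaw -77.79 | Ft(on tool,+tighter) -3.95 Fr(on tool,+out) 0.59 Fz 5.09 gap 12.5 rot [-89.98  -0.1  -77.79]
```

{"method": "move_arm", "body": {"linear": [[0.0015, 0, 0], [0.003, 0, 0], [0.003, 0, 0]], "twist": [[0, 0, 0], [0, 0, 0], [0, 0, 0]], "hand": [-1, -1, -1]}}

```text
time: 4.28
tool_pos: [472.8, -73.9, 85.7]
tcp_rot: [-90.0, -0.0, -77.8]
ft_force: [-2.7, 4.8, 5.1]
finger_gap: 12.4
```

```bash
python3 f.py
```

```text
t 4.28 r 81.82 ang 192.620 z 85.68 yaw -77.78 | Ft(on tool,+tighter) -5.29 Fr(on tool,+out) 1.62 Fz 5.11 gap 12.4 rot [-8.999e+01 -2.000e-02 -7.778e+01]
```

{"method": "move_arm", "body": {"linear": [[0.0025, 0, 0], [0.005, 0, 0], [0.005, 0, 0]], "twist": [[0, 0, 0], [0, 0, 0], [0, 0, 0]], "hand": [-1, -1, -1]}}

```text
time: 4.53
tool_pos: [472.7, -74.0, 85.6]
tcp_rot: [-90.0, 0.1, -77.8]
ft_force: [-4.3, 8.6, 6.2]
finger_gap: 12.4
```

```bash
python3 f.py
```

```text
t 4.53 r 81.86 ang 192.723 z 85.62 yaw -77.76 | Ft(on tool,+tighter) -9.36 Fr(on tool,+out) 2.34 Fz 6.18 gap 12.4 rot [-90.01   0.12 -77.76]
```

{"method": "move_arm", "body": {"linear": [[0.0025, 0, 0], [0.005, 0, 0], [0.005, 0, 0]], "twist": [[0, 0, 0], [0, 0, 0], [0, 0, 0]], "hand": [-1, -1, -1]}}

```text
time: 4.78
tool_pos: [472.8, -74.1, 85.7]
tcp_rot: [-90.0, 0.3, -77.7]
ft_force: [-3.4, 9.0, 6.4]
finger_gap: 12.8
```

```bash
python3 f.py
```

```text
t 4.78 r 81.83 ang 192.753 z 85.66 yaw -77.74 | Ft(on tool,+tighter) -9.52 Fr(on tool,+out) 1.33 Fz 6.38 gap 12.8 rot [-90.02   0.27 -77.74]
```

{"method": "move_arm", "body": {"linear": [[0.0035, 0, 0], [0.007, 0, 0], [0.007, 0, 0]], "twist": [[0, 0, 0], [0, 0, 0], [0, 0, 0]], "hand": [-1, -1, -1]}}

```text
time: 5.03
tool_pos: [472.8, -74.3, 85.6]
tcp_rot: [-90.0, 0.5, -77.7]
ft_force: [-5.0, 12.3, 8.0]
finger_gap: 12.3
```

```bash
python3 f.py
```

```text
t 5.03 r 81.85 ang 192.922 z 85.64 yaw -77.71 | Ft(on tool,+tighter) -13.06 Fr(on tool,+out) 2.11 Fz 8.02 gap 12.3 rot [-90.04   0.47 -77.71]
```

{"method": "move_arm", "body": {"linear": [[0.002, 0, 0], [0.004, 0, 0], [0.004, 0, 0]], "twist": [[0, 0, 0], [0, 0, 0], [0, 0, 0]], "hand": [-1, -1, -1]}}

```text
time: 5.28
tool_pos: [472.8, -74.0, 85.6]
tcp_rot: [-90.1, 0.6, -77.7]
ft_force: [-4.2, 9.3, 6.3]
finger_gap: 12.9
```

```bash
python3 f.py
```

```text
t 5.28 r 81.84 ang 192.717 z 85.65 yaw -77.68 | Ft(on tool,+tighter) -10.01 Fr(on tool,+out) 2.02 Fz 6.29 gap 12.9 rot [-90.06   0.62 -77.68]
```

{"method": "move_arm", "body": {"linear": [[0.005, 0, 0], [0.009, 0, 0], [0.009, 0, -0.003], [0.009, 0, -0.006], [0.009, 0, -0.006]], "twist": [[0, 0, -0.006], [0, 0, -0.006], [0, 0, -0.006], [0, 0, -0.006], [0, 0, -0.006]], "hand": [-1, -1, -1, -1, -1]}}

```text
time: 5.7
tool_pos: [472.6, -74.7, 85.7]
tcp_rot: [-89.9, 0.3, -77.6]
ft_force: [3.7, 13.8, 1.9]
finger_gap: 12.1
```

```bash
python3 f.py
```

```text
t 5.70 r 82.19 ang 193.127 z 85.74 yaw -77.64 | Ft(on tool,+tighter) -12.62 Fr(on tool,+out) -6.73 Fz 1.89 gap 12.1 rot [-89.89   0.27 -77.64]
```

{"method": "move_arm", "body": {"linear": [[0.006, 0, -0.003], [0.01, 0, -0.004], [0.01, 0, -0.004], [0.01, 0, -0.004]], "twist": [[0, 0, -0.006], [0, 0, -0.006], [0, 0, -0.006], [0, 0, -0.006]], "hand": [-1, -1, -1, -1]}}

```text
time: 6.03
tool_pos: [472.7, -75.2, 85.7]
tcp_rot: [-89.8, -0.0, -77.6]
ft_force: [2.4, 15.4, 3.7]
finger_gap: 12.4
```

```bash
python3 f.py
```

```text
t 6.03 r 82.19 ang 193.509 z 85.71 yaw -77.60 | Ft(on tool,+tighter) -14.38 Fr(on tool,+out) -5.87 Fz 3.68 gap 12.4 rot [-8.976e+01 -3.000e-02 -7.760e+01]
```

{"method": "move_arm", "body": {"linear": [[0.007, 0, -0.005], [0.009, 0, -0.008], [0.009, 0, -0.01], [0.009, 0, -0.01]], "twist": [[0, 0, 0], [0, 0, 0], [0, 0, 0], [0, 0, 0]], "hand": [-1, -1, -1, -1]}}

```text
time: 6.37
tool_pos: [472.0, -75.4, 85.8]
tcp_rot: [-89.5, 0.2, -77.5]
ft_force: [8.9, 18.6, -1.8]
finger_gap: 12.4
```

```bash
python3 f.py
```

```text
t 6.37 r 82.86 ang 193.521 z 85.81 yaw -77.55 | Ft(on tool,+tighter) -15.96 Fr(on tool,+out) -12.98 Fz -1.80 gap 12.4 rot [-89.48   0.21 -77.55]
```

{"method": "move_arm", "body": {"linear": [[0.009, 0, 0.003], [0.012, 0, 0.004], [0.014, 0, 0.004], [0.014, 0, 0.004]], "twist": [[-0.006, 0, -0.003], [-0.006, 0, -0.003], [-0.006, 0, -0.003], [-0.006, 0, -0.003]], "hand": [-1, -1, -1, -1]}}

```text
time: 6.7
tool_pos: [473.3, -76.3, 85.7]
tcp_rot: [-90.1, 0.2, -77.5]
ft_force: [-6.7, 15.3, 11.4]
finger_gap: 12.6
```

```bash
python3 f.py
```

```text
t 6.70 r 81.85 ang 194.379 z 85.65 yaw -77.49 | Ft(on tool,+tighter) -16.48 Fr(on tool,+out) 2.69 Fz 11.35 gap 12.6 rot [-90.09   0.24 -77.49]
```

{"method": "move_arm", "body": {"linear": [[0.009, 0, -0.004], [0.009, 0, -0.008], [0.009, 0, -0.012], [0.009, 0, -0.012]], "twist": [[0, 0, -0.002], [0, 0, -0.002], [0, 0, -0.002], [0, 0, -0.002]], "hand": [-1, -1, -1, -1]}}

```text
time: 7.03
tool_pos: [471.4, -76.7, 85.7]
tcp_rot: [-89.9, 0.3, -77.4]
ft_force: [4.8, 18.0, 1.5]
finger_gap: 12.3
```

```bash
python3 f.py
```

```text
t 7.03 r 83.79 ang 194.292 z 85.74 yaw -77.44 | Ft(on tool,+tighter) -16.26 Fr(on tool,+out) -9.07 Fz 1.48 gap 12.3 rot [-89.89   0.32 -77.44]
```

{"method": "move_arm", "body": {"linear": [[0.009, 0, -0.008], [0.009, 0, -0.013], [0.009, 0, -0.018], [0.009, 0, -0.018]], "twist": [[0, 0, -0.003], [0, 0, -0.003], [0, 0, -0.003], [0, 0, -0.003]], "hand": [-1, -1, -1, -1]}}

```text
time: 7.37
tool_pos: [468.3, -77.3, 85.8]
tcp_rot: [-89.6, 0.3, -77.4]
ft_force: [7.8, 19.5, -1.1]
finger_gap: 12.6
```

```bash
python3 f.py
```

```text
t 7.37 r 86.95 ang 194.201 z 85.84 yaw -77.38 | Ft(on tool,+tighter) -16.97 Fr(on tool,+out) -12.32 Fz -1.07 gap 12.6 rot [-89.63   0.29 -77.38]
```

{"method": "move_arm", "body": {"linear": [[0.008, 0, -0.012], [0.008, 0, -0.017], [0.008, 0, -0.017]], "twist": [[-0.003, 0, -0.003], [-0.003, 0, -0.003], [-0.003, 0, -0.003]], "hand": [-1, -1, -1]}}

```text
time: 7.62
tool_pos: [464.7, -78.1, 85.7]
tcp_rot: [-89.7, 0.2, -77.3]
ft_force: [3.7, 15.4, 1.4]
finger_gap: 12.6
```

```bash
python3 f.py; cat > arc.py <<'E'
from h import *; import sys
from scipy.spatial.transform import Rotation as Ro
# arc.py step n xload out : rows turning clockwise about hub, step deg/row; xload = extra shift (mm) towards tighter, out = extra outward (mm)
st,n,xl0,xl1,out=float(sys.argv[1]),int(sys.argv[2]),*map(float,sys.argv[3:6])
s=r.sense(); R=Ro.from_euler('xyz',s['tcp_rot'],degrees=True); H=np.array([552.6,-56.0,0]); p=s['tool_pos']-H
L=[];T=[]
for i in range(1,n+1):
    D=Ro.from_euler('z',-st*i,degrees=True); q=D.apply(p); u=np.r_[q[:2],0]/np.hypot(*q[:2]); t=np.array([-u[1],u[0],0])
    sh=q-p+t*(xl0+(xl1-xl0)*i/n)+u*out
    L.append((R.inv().apply(sh)/300).round(3).tolist())
    G=D*Ro.from_euler('xyz',[-90,0,s['tcp_rot'][2]],degrees=True); T.append(((R.inv()*G).as_rotvec()/(np.pi/2)).round(3).tolist())
print(L);print(T)
E
python3 arc.py 0.8 12 2 0.5 1
```

```text
t 7.62 r 90.68 ang 194.124 z 85.73 yaw -77.33 | Ft(on tool,+tighter) -14.02 Fr(on tool,+out) -7.32 Fz 1.39 gap 12.6 rot [-89.74   0.24 -77.33]
[[0.002, -0.0, -0.003], [-0.003, -0.0, -0.003], [-0.007, 0.0, -0.003], [-0.012, 0.0, -0.003], [-0.017, 0.0, -0.003], [-0.021, 0.0, -0.003], [-0.026, 0.0, -0.003], [-0.031, 0.0, -0.003], [-0.035, 0.0, -0.002], [-0.04, 0.0, -0.002], [-0.045, 0.0, -0.001], [-0.049, 0.0, -0.001]]
[[-0.003, 0.009, -0.003], [-0.003, 0.018, -0.003], [-0.003, 0.027, -0.003], [-0.003, 0.036, -0.003], [-0.003, 0.044, -0.003], [-0.003, 0.053, -0.003], [-0.003, 0.062, -0.003], [-0.003, 0.071, -0.003], [-0.003, 0.08, -0.003], [-0.003, 0.089, -0.003], [-0.003, 0.098, -0.003], [-0.003, 0.107, -0.003]]
```

Pawl is lifted (post about 8 mm out). Easing the lever back along the arc.

{"method": "move_arm", "body": {"linear": [[0.004, 0, 0], [-0.001, 0, 0], [-0.006, 0, 0], [-0.011, 0, 0], [-0.016, 0, 0], [-0.021, 0, 0], [-0.026, 0, 0], [-0.031, 0, 0.001], [-0.035, 0, 0.001], [-0.04, 0, 0.001], [-0.045, 0, 0.002], [-0.049, 0, 0.002]], "twist": [[-0.003, 0.009, -0.003], [-0.003, 0.018, -0.003], [-0.003, 0.027, -0.003], [-0.003, 0.036, -0.003], [-0.003, 0.044, -0.003], [-0.003, 0.053, -0.003], [-0.003, 0.062, -0.003], [-0.003, 0.071, -0.003], [-0.003, 0.08, -0.003], [-0.003, 0.089, -0.003], [-0.003, 0.098, -0.003], [-0.003, 0.107, -0.003]], "hand": [-1, -1, -1, -1, -1, -1, -1, -1, -1, -1, -1, -1]}}

```text
time: 8.62
tool_pos: [463.1, -63.3, 85.8]
tcp_rot: [-89.9, 0.0, -87.0]
ft_force: [5.8, 3.5, -3.2]
finger_gap: 12.9
```

```bash
python3 f.py; python3 arc.py 1 12 0.5 0.5 0
```

```text
t 8.62 r 89.80 ang 184.647 z 85.76 yaw -86.99 | Ft(on tool,+tighter) -2.99 Fr(on tool,+out) -6.04 Fz -3.25 gap 12.9 rot [-8.988e+01  1.000e-02 -8.699e+01]
[[-0.004, 0.0, -0.0], [-0.009, 0.0, -0.0], [-0.014, 0.0, -0.0], [-0.019, 0.0, 0.0], [-0.024, 0.0, 0.0], [-0.03, 0.0, 0.001], [-0.035, 0.0, 0.001], [-0.04, 0.0, 0.002], [-0.045, 0.0, 0.002], [-0.05, 0.0, 0.003], [-0.056, 0.0, 0.004], [-0.061, 0.0, 0.004]]
[[-0.001, 0.011, -0.0], [-0.001, 0.022, -0.0], [-0.001, 0.033, -0.0], [-0.001, 0.044, -0.0], [-0.001, 0.056, -0.0], [-0.001, 0.067, -0.0], [-0.001, 0.078, -0.0], [-0.001, 0.089, -0.0], [-0.001, 0.1, -0.0], [-0.001, 0.111, -0.0], [-0.001, 0.122, -0.0], [-0.001, 0.133, -0.0]]
```

{"method": "move_arm", "body": {"linear": [[-0.004, 0, -0.001], [-0.009, 0, -0.002], [-0.014, 0, -0.002], [-0.019, 0, -0.002], [-0.024, 0, -0.002], [-0.03, 0, -0.001], [-0.035, 0, -0.001], [-0.04, 0, 0], [-0.045, 0, 0], [-0.05, 0, 0.001], [-0.056, 0, 0.002], [-0.061, 0, 0.002]], "twist": [[-0.001, 0.011, 0], [-0.001, 0.022, 0], [-0.001, 0.033, 0], [-0.001, 0.044, 0], [-0.001, 0.056, 0], [-0.001, 0.067, 0], [-0.001, 0.078, 0], [-0.001, 0.089, 0], [-0.001, 0.1, 0], [-0.001, 0.111, 0], [-0.001, 0.122, 0], [-0.001, 0.133, 0]], "hand": [-1, -1, -1, -1, -1, -1, -1, -1, -1, -1, -1, -1]}}

```text
time: 9.62
tool_pos: [463.8, -44.9, 85.7]
tcp_rot: [-89.8, 0.0, -99.0]
ft_force: [7.2, 1.8, -5.4]
finger_gap: 12.5
```

```bash
python3 f.py; python3 arc.py 1 12 0.5 0.5 0.5
```

```text
t 9.62 r 89.54 ang 172.864 z 85.75 yaw -99.03 | Ft(on tool,+tighter) -2.68 Fr(on tool,+out) -6.96 Fz -5.43 gap 12.5 rot [-8.985e+01  4.000e-02 -9.903e+01]
[[-0.004, -0.0, -0.002], [-0.009, 0.0, -0.002], [-0.014, 0.0, -0.002], [-0.019, 0.0, -0.002], [-0.024, 0.0, -0.001], [-0.03, 0.0, -0.001], [-0.035, 0.0, -0.001], [-0.04, 0.0, -0.0], [-0.045, 0.0, 0.0], [-0.051, 0.0, 0.001], [-0.056, 0.0, 0.002], [-0.061, 0.0, 0.003]]
[[-0.002, 0.011, -0.0], [-0.002, 0.022, -0.0], [-0.002, 0.033, -0.0], [-0.002, 0.044, -0.001], [-0.002, 0.056, -0.001], [-0.002, 0.067, -0.001], [-0.002, 0.078, -0.001], [-0.002, 0.089, -0.001], [-0.002, 0.1, -0.001], [-0.002, 0.111, -0.001], [-0.002, 0.122, -0.001], [-0.002, 0.133, -0.001]]
```

{"method": "move_arm", "body": {"linear": [[-0.004, 0, -0.002], [-0.009, 0, -0.002], [-0.014, 0, -0.002], [-0.019, 0, -0.002], [-0.024, 0, -0.001], [-0.03, 0, -0.001], [-0.035, 0, -0.001], [-0.04, 0, 0], [-0.045, 0, 0], [-0.051, 0, 0.001]], "twist": [[-0.002, 0.011, 0], [-0.002, 0.022, 0], [-0.002, 0.033, 0], [-0.002, 0.044, 0], [-0.002, 0.056, 0], [-0.002, 0.067, 0], [-0.002, 0.078, 0], [-0.002, 0.089, 0], [-0.002, 0.1, 0], [-0.002, 0.111, 0]], "hand": [-1, -1, -1, -1, -1, -1, -1, -1, -1, -1]}}

```text
time: 10.45
tool_pos: [467.4, -30.0, 85.7]
tcp_rot: [-89.9, 0.1, -109.1]
ft_force: [5.5, 0.1, -3.9]
finger_gap: 12.4
```

```bash
python3 f.py; python3 arc.py 0.8 6 0 0 0.3
```

```text
t 10.45 r 89.05 ang 163.037 z 85.75 yaw -109.10 | Ft(on tool,+tighter) -1.75 Fr(on tool,+out) -5.24 Fz -3.89 gap 12.4 rot [-8.990e+01  6.000e-02 -1.091e+02]
[[-0.004, 0.0, -0.001], [-0.008, 0.0, -0.001], [-0.012, 0.0, -0.001], [-0.017, 0.0, -0.001], [-0.021, 0.0, -0.001], [-0.025, 0.0, -0.001]]
[[-0.001, 0.009, -0.001], [-0.001, 0.018, -0.001], [-0.001, 0.027, -0.001], [-0.001, 0.036, -0.001], [-0.001, 0.044, -0.001], [-0.001, 0.053, -0.001]]
```

{"method": "move_arm", "body": {"linear": [[-0.004, 0, -0.002], [-0.008, 0, -0.003], [-0.012, 0, -0.003], [-0.017, 0, -0.003], [-0.021, 0, -0.003]], "twist": [[-0.001, 0.009, 0], [-0.001, 0.018, 0], [-0.001, 0.027, 0], [-0.001, 0.036, 0], [-0.001, 0.044, 0]], "hand": [-1, -1, -1, -1, -1]}}

```text
time: 10.87
tool_pos: [469.6, -24.1, 85.8]
tcp_rot: [-89.9, 0.1, -113.1]
ft_force: [6.2, -1.3, -5.3]
finger_gap: 12.5
```

```bash
python3 f.py; python3 arc.py 0.6 6 0 0 0.3
```

```text
t 10.87 r 88.91 ang 158.970 z 85.75 yaw -113.13 | Ft(on tool,+tighter) -0.97 Fr(on tool,+out) -6.27 Fz -5.28 gap 12.5 rot [-8.9860e+01  8.0000e-02 -1.1313e+02]
[[-0.003, 0.0, -0.001], [-0.006, 0.0, -0.001], [-0.009, 0.0, -0.001], [-0.012, 0.0, -0.001], [-0.016, 0.0, -0.001], [-0.019, 0.0, -0.001]]
[[-0.002, 0.007, -0.001], [-0.002, 0.013, -0.001], [-0.002, 0.02, -0.001], [-0.002, 0.027, -0.001], [-0.002, 0.033, -0.001], [-0.002, 0.04, -0.001]]
```

{"method": "move_arm", "body": {"linear": [[-0.003, 0, -0.001], [-0.006, 0, -0.001], [-0.009, 0, -0.001], [-0.012, 0, -0.001]], "twist": [[-0.002, 0.007, -0.001], [-0.002, 0.013, -0.001], [-0.002, 0.02, -0.001], [-0.002, 0.027, -0.001]], "hand": [-1, -1, -1, -1]}}

```text
time: 11.2
tool_pos: [471.1, -23.2, 85.6]
tcp_rot: [-89.9, -0.2, -115.6]
ft_force: [2.6, -16.3, -4.1]
finger_gap: 12.7
```

```bash
python3 f.py; python3 arc.py 0.6 6 0 0 0.3
```

```text
t 11.20 r 87.90 ang 158.072 z 85.63 yaw -115.62 | Ft(on tool,+tighter) 14.14 Fr(on tool,+out) -8.45 Fz -4.11 gap 12.7 rot [ -89.89   -0.24 -115.62]
[[-0.003, -0.0, -0.001], [-0.006, -0.0, -0.001], [-0.009, -0.0, -0.001], [-0.012, -0.0, -0.002], [-0.015, -0.0, -0.002], [-0.018, -0.0, -0.002]]
[[-0.001, 0.007, 0.003], [-0.001, 0.013, 0.003], [-0.001, 0.02, 0.003], [-0.001, 0.027, 0.003], [-0.001, 0.033, 0.003], [-0.001, 0.04, 0.003]]
```

{"method": "move_arm", "body": {"linear": [[-0.003, 0, -0.001], [-0.006, 0, -0.001], [-0.009, 0, -0.001]], "twist": [[-0.002, 0.007, -0.001], [-0.002, 0.013, -0.001], [-0.002, 0.02, -0.001]], "hand": [-1, -1, -1]}}

```text
time: 11.45
tool_pos: [472.2, -23.5, 85.6]
tcp_rot: [-89.9, -0.6, -117.5]
ft_force: [1.0, -17.5, -2.8]
finger_gap: 12.8
```

```bash
python3 f.py
```

```text
t 11.45 r 86.72 ang 157.974 z 85.60 yaw -117.49 | Ft(on tool,+tighter) 15.83 Fr(on tool,+out) -7.47 Fz -2.77 gap 12.8 rot [ -89.91   -0.57 -117.49]
```

The lever is on its open stop: the angle is steady at 158° and the stop force shows. Letting the pawl drop in.

{"method": "move_arm", "body": {"linear": [[-0.003, 0, 0.004], [-0.003, 0, 0.008], [-0.003, 0, 0.012], [-0.003, 0, 0.016], [-0.003, 0, 0.016]], "twist": [[0, 0, 0.005], [0, 0, 0.005], [0, 0, 0.005], [0, 0, 0.005], [0, 0, 0.005]], "hand": [-1, -1, -1, -1, -1]}}

```text
time: 11.87
tool_pos: [476.3, -25.9, 85.6]
tcp_rot: [-89.9, -0.2, -117.5]
ft_force: [-3.1, -4.7, 3.5]
finger_gap: 12.4
```

```bash
python3 f.py
```

```text
t 11.87 r 82.02 ang 158.475 z 85.55 yaw -117.53 | Ft(on tool,+tighter) 5.49 Fr(on tool,+out) 1.21 Fz 3.51 gap 12.4 rot [ -89.95   -0.25 -117.53]
```

{"method": "move_arm", "body": {"linear": [[0, 0, 0], [0, 0, 0], [0, 0, 0], [0, 0, 0], [0, 0, 0]], "twist": [[0, 0, 0], [0, 0, 0], [0, 0, 0], [0, 0, 0], [0, 0, 0]], "hand": [-0.6, -0.5, -0.4, -0.3, -0.3]}}

```text
time: 12.28
tool_pos: [476.3, -25.8, 85.5]
tcp_rot: [-89.9, -0.2, -117.5]
ft_force: [0.6, -0.4, 0.1]
finger_gap: 29.6
```

```bash
python3 f.py
```

```text
t 12.28 r 82.06 ang 158.424 z 85.51 yaw -117.53 | Ft(on tool,+tighter) 0.12 Fr(on tool,+out) -0.71 Fz 0.12 gap 29.6 rot [ -89.95   -0.24 -117.53]
```

{"method": "move_arm", "body": {"linear": [[0, -0.05, 0], [0, -0.15, 0], [0, -0.28, 0], [0, -0.42, 0], [0, -0.5, 0], [0, -0.5, 0]], "twist": [[0, 0, 0], [0, 0, 0], [0, 0, 0], [0, 0, 0], [0, 0, 0], [0, 0, 0]], "hand": [-0.3, -0.3, -0.3, -0.3, -0.3, -0.3]}}

```text
time: 12.78
tool_pos: [479.8, -25.6, 242.9]
tcp_rot: [-89.3, -0.0, -117.5]
ft_force: [0.9, -1.3, 0.4]
finger_gap: 30.2
```

```bash
python3 - <<'E'
from h import *
ims=[]
for n in('top','side'):
    d=grab(n); f,W=cloud(n); q=W.reshape(-1,3)
    p=q[(np.hypot(q[:,0]-477,q[:,1]+25)<22)&(q[:,2]>100)&(q[:,2]<118)]
    if len(p): print(n,'post',len(p),cv2.minEnclosingCircle(p[:,:2].astype(np.float32)))
    p=q[(np.hypot(q[:,0]-632,q[:,1]+15)<40)&(q[:,2]>262)&(q[:,2]<282)]
    if len(p): print(n,'cap',len(p),cv2.minEnclosingCircle(p[:,:2].astype(np.float32)))
    c=f[80:260,210:330] if n=='top' else f[150:330,180:360]
    ims.append(cv2.resize(c[:,:,::-1],(int(c.shape[1]*2.6),468),interpolation=cv2.INTER_CUBIC))
cv2.imwrite('pics/c3.png',np.hstack(ims))
E
python3 m.py 505 -25 370 -78
```

```text
top post 36 ((475.225830078125, -25.217071533203125), 6.477275371551514)
side post 69 ((474.6765441894531, -22.613107681274414), 6.95659875869751)
side cap 230 ((633.2828369140625, -14.942209243774414), 16.6201114654541)
t 12.88 lin [-0.0419 -0.4437  0.083 ] tw [-0.0016 -0.4391  0.0028]
[477.35 -25.24 236.84] [ -89.78   -0.18 -117.52] F [-0.4  -0.72 -0.02] j [ -9.  -12.  103.7  -0.2  88.2 108.5] gap 30.0
```

View pics/c3.png

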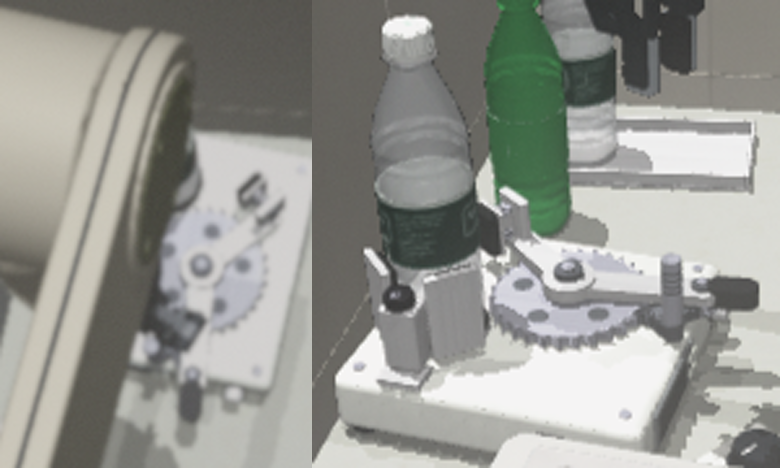

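The lever is open, with the pad clear of the bottle and the pawl resting on the wheel. The post is at about (672,285) in the right panel, the cap at (408,40), and the bottle is still upright. Moving above the cap.

{"method": "move_arm", "body": {"linear": [[0, -0.1, 0], [0, -0.2, 0], [0, -0.28, 0], [0, -0.3, 0], [0, -0.3, 0]], "twist": [[0, 0, 0], [0, 0, 0], [0, 0, 0], [0, 0, 0], [0, 0, 0]], "hand": [0.6, 0.6, 0.6, 0.6, 0.6]}}

```text
time: 13.3
tool_pos: [477.7, -24.9, 327.5]
tcp_rot: [-89.7, -0.2, -117.5]
ft_force: [-0.1, 0.6, 0.3]
finger_gap: 68.5
```

```bash
python3 m.py 632.5 -16 322 -90
```

```text
t 13.3 lin [-0.2646  0.0201  0.4438] tw [-0.0029 -0.3057  0.0025]
[477.73 -24.87 327.53] [ -89.69   -0.16 -117.52] F [-0.09  0.59  0.28] j [ -8.9 -12.9  95.1  -0.2  97.6 108.5] gap 68.5
```

{"method": "move_arm", "body": {"linear": [[-0.05, 0, 0.08], [-0.1, 0, 0.17], [-0.16, 0, 0.27], [-0.21, 0.01, 0.36], [-0.25, 0.02, 0.42], [-0.265, 0.02, 0.444], [-0.265, 0.02, 0.444], [-0.265, 0.02, 0.444]], "twist": [[0, -0.06, 0], [0, -0.12, 0], [0, -0.18, 0], [-0.003, -0.24, 0.002], [-0.003, -0.306, 0.002], [-0.003, -0.306, 0.002], [-0.003, -0.306, 0.002], [-0.003, -0.306, 0.002]], "hand": [0.6, 0.6, 0.6, 0.6, 0.6, 0.6, 0.6, 0.6]}}

```text
time: 13.97
tool_pos: [631.7, -15.8, 318.5]
tcp_rot: [-90.3, -0.0, -90.0]
ft_force: [-0.5, -0.7, -0.0]
finger_gap: 68.0
```

```bash
python3 m.py 632.5 -16 236 -90; python3 - <<'E'
from h import *
d=grab('wrist'); f,W=cloud('wrist'); q=W.reshape(-1,3)
p=q[(np.hypot(q[:,0]-632,q[:,1]+16)<30)&(q[:,2]>262)&(q[:,2]<282)]
print(len(p),cv2.minEnclosingCircle(p[:,:2].astype(np.float32)) if len(p) else '', np.median(p,0) if len(p) else '')
cv2.imwrite('pics/w4.png',d['frame'][:,:,::-1])
E
```

```text
t 13.97 lin [0.0006 0.2751 0.0043] tw [ 0.0035 -0.0001  0.0002]
[631.67 -15.8  318.54] [-9.032e+01 -1.000e-02 -9.001e+01] F [-0.47 -0.75 -0.05] j [-6.1 11.7 71.5 -0.  97.1 84. ] gap 68.0
2065 ((634.6770629882812, -17.710521697998047), 15.766322135925293) [637.10467065 -17.44205883 273.10820943]
```

View pics/w4.png

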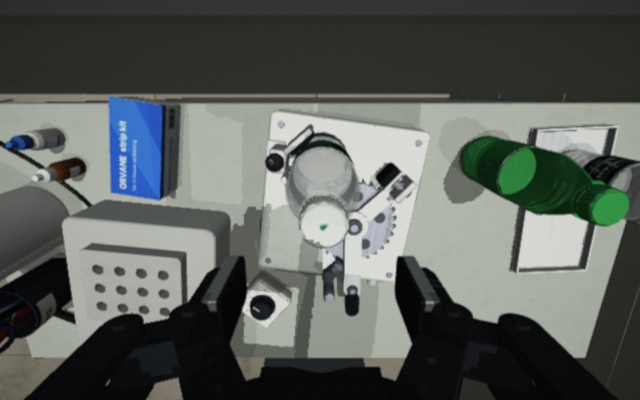

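The cap is at (325,220), centred between the open fingers, and the pad is clear of the bottle at (395,180). Descending and gripping the cap.

{"method": "move_arm", "body": {"linear": [[0.002, 0.05, 0.005], [0.002, 0.12, 0.005], [0.002, 0.19, 0.005], [0.002, 0.24, 0.005], [0.002, 0.27, 0.005], [0.002, 0.275, 0.005], [0.002, 0.275, 0.005]], "twist": [[0.003, 0, 0], [0.003, 0, 0], [0.003, 0, 0], [0.003, 0, 0], [0.003, 0, 0], [0.003, 0, 0], [0.003, 0, 0]], "hand": [0.5, 0.4, 0.2, 0.1, 0.1, 0.1, 0.1]}}

```text
time: 14.6
tool_pos: [632.0, -16.5, 237.1]
tcp_rot: [-90.0, -0.0, -90.0]
ft_force: [-0.5, 0.1, -0.2]
finger_gap: 47.2
```

{"method": "move_arm", "body": {"linear": [[0, 0, 0], [0, 0, 0], [0, 0, 0], [0, 0, 0], [0, 0, 0], [0, 0, 0]], "twist": [[0, 0, 0], [0, 0, 0], [0, 0, 0], [0, 0, 0], [0, 0, 0], [0, 0, 0]], "hand": [-0.1, -0.25, -0.35, -0.5, -0.5, -0.5], "force": 45}}

```text
time: 15.1
tool_pos: [632.9, -16.9, 239.0]
tcp_rot: [-89.8, -0.1, -90.0]
ft_force: [-1.6, -1.5, 6.3]
finger_gap: 28.9
```

```bash
python3 m.py 633 -16.5 310 -90
```

```text
t 15.1 lin [-0.0011 -0.2365  0.0012] tw [-0.0018 -0.0005  0.0007]
[632.86 -16.91 239.04] [-8.983e+01 -6.000e-02 -9.005e+01] F [-1.6  -1.53  6.27] j [-6.1 12.2 79.2 -0.  88.4 83.9] gap 28.9
```

{"method": "move_arm", "body": {"linear": [[0, -0.005, 0], [0, -0.015, 0], [0, -0.03, 0], [0, -0.05, 0], [0, -0.06, 0], [0, -0.06, 0]], "twist": [[0, 0, 0], [0, 0, 0], [0, 0, 0], [0, 0, 0], [0, 0, 0], [0, 0, 0]], "hand": [-1, -1, -1, -1, -1, -1], "force": 50}}

```text
time: 15.6
tool_pos: [633.2, -16.9, 258.3]
tcp_rot: [-89.8, -0.1, -90.0]
ft_force: [-1.4, -0.0, -1.8]
finger_gap: 28.9
```

```bash
python3 m.py 633 -16.5 375 -90
```

```text
t 15.6 lin [-0.0008 -0.389   0.0011] tw [-0.0026 -0.0005  0.0007]
[633.16 -16.87 258.3 ] [-8.976e+01 -7.000e-02 -9.005e+01] F [-1.42 -0.04 -1.82] j [-6.1 11.9 77.6 -0.  90.3 83.9] gap 28.9
```

{"method": "move_arm", "body": {"linear": [[0, -0.03, 0], [0, -0.09, 0], [0, -0.16, 0], [0, -0.24, 0], [0, -0.31, 0], [0, -0.37, 0], [0, -0.4, 0], [0, -0.4, 0]], "twist": [[0, 0, 0], [0, 0, 0], [0, 0, 0], [0, 0, 0], [0, 0, 0], [0, 0, 0], [0, 0, 0], [0, 0, 0]], "hand": [-1, -1, -1, -1, -1, -1, -1, -1]}}

```text
time: 16.27
tool_pos: [633.5, -16.7, 381.8]
tcp_rot: [-89.5, -0.1, -90.0]
ft_force: [0.1, 0.1, -1.0]
finger_gap: 29.1
```

```bash
python3 m.py 490 -170 375 -90; python3 m.py 510 -358.5 300 -90
```

```text
t 16.27 lin [ 0.5112  0.0192 -0.4781] tw [-0.0059 -0.0005  0.001 ]
[633.49 -16.74 381.82] [-8.947e+01 -9.000e-02 -9.004e+01] F [ 0.13  0.11 -0.96] j [ -6.1  11.8  64.9  -0.  102.8  83.9] gap 29.1
t 16.27 lin [ 1.1391  0.2707 -0.4133] tw [-0.0059 -0.0005  0.001 ]
[633.49 -16.74 381.82] [-8.947e+01 -9.000e-02 -9.004e+01] F [ 0.13  0.11 -0.96] j [ -6.1  11.8  64.9  -0.  102.8  83.9] gap 29.1
```

{"method": "move_arm", "body": {"linear": [[0.02, 0, -0.04], [0.06, 0, -0.11], [0.11, 0.01, -0.19], [0.18, 0.02, -0.28], [0.25, 0.02, -0.37], [0.32, 0.02, -0.43], [0.39, 0.02, -0.47], [0.45, 0.02, -0.48], [0.49, 0.02, -0.48], [0.51, 0.02, -0.48], [0.51, 0.02, -0.48]], "twist": [[-0.006, 0, 0], [-0.006, 0, 0], [-0.006, 0, 0], [-0.006, 0, 0], [-0.006, 0, 0], [-0.006, 0, 0], [-0.006, 0, 0], [-0.006, 0, 0], [-0.006, 0, 0], [-0.006, 0, 0], [-0.006, 0, 0]], "hand": [-1, -1, -1, -1, -1, -1, -1, -1, -1, -1, -1]}}

```text
time: 17.18
tool_pos: [489.5, -170.4, 373.6]
tcp_rot: [-90.1, -0.1, -90.1]
ft_force: [0.8, 0.3, -2.4]
finger_gap: 28.6
```

```bash
python3 m.py 510 -358.5 300 -90
```

```text
t 17.18 lin [0.6267 0.2459 0.0701] tw [ 0.001  -0.0013  0.0006]
[ 489.46 -170.39  373.64] [-9.009e+01 -5.000e-02 -9.012e+01] F [ 0.78  0.32 -2.45] j [-2.480e+01 -5.900e+00  8.410e+01 -1.000e-01  1.019e+02  6.530e+01] gap 28.6
```

{"method": "move_arm", "body": {"linear": [[0.03, 0, 0], [0.09, 0.02, 0.01], [0.16, 0.05, 0.02], [0.24, 0.09, 0.03], [0.33, 0.13, 0.04], [0.42, 0.17, 0.05], [0.5, 0.2, 0.06], [0.56, 0.23, 0.07], [0.61, 0.245, 0.07], [0.627, 0.245, 0.07], [0.627, 0.245, 0.07], [0.627, 0.245, 0.07]], "twist": [[0, 0, 0], [0, 0, 0], [0, 0, 0], [0, 0, 0], [0, 0, 0], [0, 0, 0], [0, 0, 0], [0, 0, 0], [0, 0, 0], [0, 0, 0], [0, 0, 0], [0, 0, 0]], "hand": [-1, -1, -1, -1, -1, -1, -1, -1, -1, -1, -1, -1]}}

```text
time: 18.18
tool_pos: [510.4, -358.1, 300.9]
tcp_rot: [-90.1, -0.0, -90.1]
ft_force: [0.3, -0.0, -3.0]
finger_gap: 28.9
```

```bash
python3 m.py 510 -358.5 196 -90; python3 - <<'E'
from h import *
d=grab('side'); f,W=cloud('side'); q=W.reshape(-1,3)
def rep(n,c,rr,z0,z1):
    p=q[(np.hypot(q[:,0]-c[0],q[:,1]-c[1])<rr)&(q[:,2]>z0)&(q[:,2]<z1)]
    if len(p): print(n,len(p),cv2.minEnclosingCircle(p[:,:2].astype(np.float32)),p[:,2].min())
rep('held body',(510,-358),45,150,240); rep('held low',(510,-358),45,125,150);rep('any low',(510,-358),45,30,300);rep('other',(608,-353),42,60,140)
cv2.imwrite('pics/s5.png',cv2.resize(f[60:300,200:460,::-1],None,fx=2.4,fy=2.4))
E
```

```text
t 18.18 lin [ 0.0012  0.3496 -0.0008] tw [ 0.0007 -0.0011  0.0005]
[ 510.35 -358.06  300.87] [-9.006e+01 -4.000e-02 -9.010e+01] F [ 0.28 -0.   -3.05] j [-39.7  10.1  75.1  -0.1  94.7  50.4] gap 28.9
held body 1130 ((512.1182250976562, -352.1541748046875), 32.786285400390625) 150.08275737923978
held low 294 ((510.1037292480469, -352.3227844238281), 31.111492156982422) 125.04977641048231
any low 2269 ((511.99365234375, -352.3185729980469), 32.875221252441406) 114.61744132498391
other 703 ((606.135986328125, -351.7698669433594), 31.51877784729004) 60.075287183042576
```

View pics/s5.png

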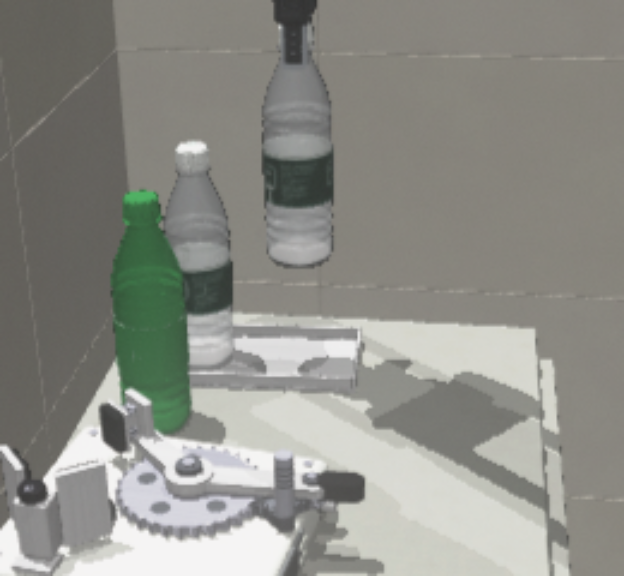

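The held bottle hangs upright over the tray's free place, with its foot at about (300,262) and 115 mm high by depth. The other bottle stands at (200,350), and the open lever has not moved.

{"method": "move_arm", "body": {"linear": [[0.007, 0.03, -0.004], [0.007, 0.09, -0.004], [0.007, 0.16, -0.004], [0.007, 0.23, -0.004], [0.007, 0.29, -0.004], [0.007, 0.33, -0.004], [0.007, 0.345, -0.004], [0.007, 0.35, -0.004], [0.007, 0.35, -0.004]], "twist": [[0, 0, 0], [0, 0, 0], [0, 0, 0], [0, 0, 0], [0, 0, 0], [0, 0, 0], [0, 0, 0], [0, 0, 0], [0, 0, 0]], "hand": [-1, -1, -1, -1, -1, -1, -1, -1, -1]}}

```text
time: 18.98
tool_pos: [509.6, -360.0, 197.0]
tcp_rot: [-90.0, -0.1, -90.0]
ft_force: [-0.3, -0.3, -2.0]
finger_gap: 28.5
```

{"method": "move_arm", "body": {"linear": [[0, 0.005, 0], [0, 0.01, 0], [0, 0.015, 0], [0, 0.019, 0], [0, 0.019, 0]], "twist": [[0, 0, 0], [0, 0, 0], [0, 0, 0], [0, 0, 0], [0, 0, 0]], "hand": [-1, -1, -1, -1, -1]}}

```text
time: 19.4
tool_pos: [509.5, -360.0, 191.2]
tcp_rot: [-90.0, -0.1, -90.1]
ft_force: [0.1, 0.2, -3.2]
finger_gap: 28.8
```

{"method": "move_arm", "body": {"linear": [[0, 0.003, 0], [0, 0.007, 0], [0, 0.007, 0]], "twist": [[0, 0, 0], [0, 0, 0], [0, 0, 0]], "hand": [-1, -1, -1]}}

```text
time: 19.65
tool_pos: [509.4, -359.9, 188.7]
tcp_rot: [-90.0, -0.1, -90.1]
ft_force: [-0.4, 0.6, -2.5]
finger_gap: 28.8
```

{"method": "move_arm", "body": {"linear": [[0, 0.002, 0], [0, 0.004, 0], [0, 0.004, 0], [0, 0.004, 0]], "twist": [[0, 0, 0], [0, 0, 0], [0, 0, 0], [0, 0, 0]], "hand": [-1, -1, -1, -1]}}

```text
time: 19.98
tool_pos: [509.6, -360.1, 188.1]
tcp_rot: [-90.0, -0.1, -90.1]
ft_force: [-0.0, 1.1, 1.3]
finger_gap: 29.2
```

{"method": "move_arm", "body": {"linear": [[0, 0.002, 0], [0, 0.004, 0], [0, 0.004, 0], [0, 0.004, 0]], "twist": [[0, 0, 0], [0, 0, 0], [0, 0, 0], [0, 0, 0]], "hand": [-1, -1, -1, -1]}}

```text
time: 20.32
tool_pos: [509.9, -360.4, 188.1]
tcp_rot: [-89.9, -0.2, -90.1]
ft_force: [-1.2, 2.0, 6.1]
finger_gap: 28.7
```

Standing on the floor (z held at 188.1 while the force rose). Opening gently, then rising.

{"method": "move_arm", "body": {"linear": [[0, 0, 0], [0, 0, 0], [0, 0, 0], [0, 0, 0], [0, 0, 0], [0, 0, 0]], "twist": [[0, 0, 0], [0, 0, 0], [0, 0, 0], [0, 0, 0], [0, 0, 0], [0, 0, 0]], "hand": [-0.28, -0.2, -0.1, 0.1, 0.3, 0.3]}}

```text
time: 20.82
tool_pos: [509.9, -360.3, 187.9]
tcp_rot: [-89.9, -0.2, -90.1]
ft_force: [-0.4, 0.6, 0.1]
finger_gap: 56.0
```

{"method": "move_arm", "body": {"linear": [[0, -0.03, 0], [0, -0.1, 0], [0, -0.2, 0], [0, -0.32, 0], [0, -0.44, 0], [0, -0.52, 0], [0, -0.55, 0], [0, -0.55, 0]], "twist": [[0, 0, 0], [0, 0, 0], [0, 0, 0], [0, 0, 0], [0, 0, 0], [0, 0, 0], [0, 0, 0], [0, 0, 0]], "hand": [0.3, 0.3, 0.3, 0.3, 0.3, 0.3, 0.3, 0.3]}}

```text
time: 21.48
tool_pos: [510.6, -360.6, 357.3]
tcp_rot: [-89.6, -0.4, -90.1]
ft_force: [-0.7, -0.3, -0.6]
finger_gap: 55.3
```

```bash
python3 - <<'E'
from h import *
d=grab('side'); f,W=cloud('side'); q=W.reshape(-1,3)
def rep(n,c,rr,z0,z1):
    p=q[(np.hypot(q[:,0]-c[0],q[:,1]-c[1])<rr)&(q[:,2]>z0)&(q[:,2]<z1)]
    if len(p): print(n,len(p),cv2.minEnclosingCircle(p[:,:2].astype(np.float32)),p[:,2].max())
rep('placed body',(510,-356),42,60,140);rep('placed cap',(510,-356),30,208,226);rep('other',(608,-353),42,60,140);rep('other cap',(608,-353),30,208,226);rep('post',(475,-24),20,100,118);rep('timer',(409,73),50,38,55)
cv2.imwrite('pics/s6.png',cv2.resize(f[60:350,200:460,::-1],None,fx=2,fy=2)); print(r.sense()['time'],r.sense()['ft_force'])
E
```

```text
placed body 896 ((510.24163818359375, -355.41046142578125), 32.72560119628906) 139.7418661859479
placed cap 137 ((510.94287109375, -356.9315185546875), 15.90774917602539) 223.83460038619862
other 704 ((607.7255859375, -351.0470275878906), 31.34808921813965) 139.9271773687488
other cap 130 ((609.0669555664062, -354.9746398925781), 17.242277145385742) 222.7317719600258
post 68 ((475.369873046875, -22.728084564208984), 7.268741607666016) 113.79064641022872
timer 285 ((408.1195373535156, 74.80253601074219), 16.324201583862305) 49.1522076290479
21.5333 [ 0.66954618 -0.63656602  0.56990482]
```

View pics/s6.png

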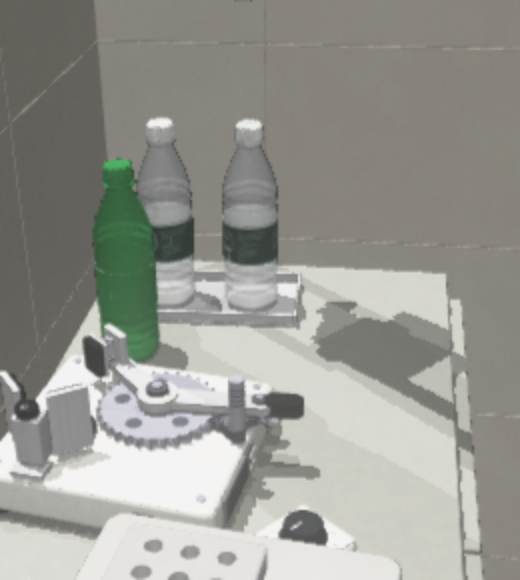

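Both bottles stand upright in the tray: the placed one at (250,220) and the other at (165,215). The lever is open with the pawl on the wheel, the timer is unmoved and the gripper is clear. Handing in.

```bash
python3 -c "
from bench import r
print(r.hand_in())"
```

```text
the job is handed in; nothing more can be done
None
```

The water bottle is out of the clamp and standing upright on the tray's free place, and I handed the job in at about 21.5 s of the 58 s allowed.

- **Clamp:** I gripped the finger post and drew the lever about 3 mm tighter at the post, with about 16.5 N there. By my sums that put roughly 14.5 N on the bottle, against its 16 N limit.
- **Pawl:** My first pull, at 13 N, came before the lever was tight enough. The pawl did not budge, so I slacked off and tightened further. It then came clear, with the pull peaking at about 12 N against the stated 5–8 N spring.
- **Lever:** I eased it back about 34° (0.59 rad) to its open stop while holding the post. The force reading showed when it reached the stop, with about 16 N pushed against it. I then let the pawl drop in and released the post.
- **Bottle:** I lifted it by the cap, carried it round in front of the green one, and lowered it until I felt the tray floor at about 6 N.

**Last checks (side camera):**
- The placed bottle is upright at about (510, -356), some 98 mm from the other bottle against the 100 mm given.
- The other bottle, the timer and the open lever's post measured within about 2 mm of where they were before.
- The gripper was well clear, with only sensor noise on the wrist force.

**Disagreements:** the cameras differed by 2–3 mm in y, and the finger opening read 12.5 mm on the 14 mm post. Neither affected the job. I viewed 10 pictures in all.

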